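Put the upper bow back on the dental articulator

TASK

The upper bow of the dental articulator has been taken off and stands nose-up on the bench. Put it back: rest its axle across the two posts, in through the slot mouths and slid back under the hoods until both ends are home against the back stops, and lower the incisal pin gently onto the incisal table before you let go. Do not force or shove the articulator, and leave the other things on the bench alone.

Things in the scene. Friction and masses are not known exactly. Their poses are not given: they have to be found in the camera images.
- articulator: Articulator without its upper bow, loose on rubber feet (1.4 kg; slides if pushed with 6 to 10 N). Aluminium, 140 wide, 171 long, 140 high, with a stone-coloured lower cast on it (top at z 66). Origin on the bench midway between its two posts; x forward to the incisal table, y left, z up. Posts at y +55 and -55, topped by slotted housings 12 thick in y
- seat_left (a point): home of the axle's axis in the left housing: x 0, y 55, z 123 of the articulator; axes as the articulator's. The slot goes right through in y and is L-shaped: floor z 119, back stop face x -4, hood over x -14 to 3 (underside z 130, top 137 to 140), mouth open upward x 3 to 19, front lip x 19 to 27 (top z 126). The axle goes down the mouth, then back 11 under the hood
- seat_right (a point): the same at the right post: x 0, y -55, z 123 of the articulator, slot alike
- incisal_table (a point): where the pin foot ends up on the black incisal table: x 108, y 0, z 20 of the articulator. The table is flat, x 97 to 141, y -18 to 18, top z 20, so the foot may slide on it
- bow: Upper bow, loose, 0.24 to 0.39 kg. Origin at the middle of its axle, on the axis; x forward along the arm, y left along the axle, z up when fitted (x level then). Steel axle 8 diameter, 136 long; collars 16 diameter at 40 to 46 from the middle go just inside the posts, 3 to spare. At the start it stands on collars and pin foot, nose up: x rises 41 degrees, origin 8 above the bench
- bow_grip (a point): good place to grip the arm, across y (16 wide, z -6 to 8 of the bow): x 38, y 0, z 1 of the bow; axes as the bow's; 34 above the bench at the start. The arm is bare from x 12 to 56; behind lies the cross-block (x -5 to 11, y +-39, to z 11), ahead a black mounting plate under it (42 diameter about x 78) with a thumb screw on top (to z 18). Centre of mass near x 51
- axle_left (a point): axis of the axle at y = +55 of the bow, the part that lies in the left post's slot
- axle_right (a point): axis of the axle at y = -55 of the bow, the part that lies in the right post's slot
- pin_foot (a point): rounded foot of the steel incisal pin (8 diameter, upright in a clamp block at x 108, from z -103 to 24): x 108, y 0, z -103 of the bow
- upper_cast: bystander: loose stone-coloured upper cast with teeth up, 58 x 62 x 40, origin under its centre
- carver: bystander: wax carver with blue handle, 185 long along x, 12 thick, lying on the bench, origin under it near its middle
- mixing_bowl: bystander: green rubber mixing bowl, 116 diameter, 65 high, origin under its centre
- sealer_bottle: bystander: amber sealer bottle, white cap, 48 diameter, 125 high, origin under its centre
- bur_block: bystander: wooden block with ten burs, 90 x 45 x 53 high, origin under its centre
- mounting_plates: bystander: stack of black mounting plates, 52 diameter, 18 high, origin under its centre
Not all that is in view belongs to the job. What is shaped like the bow but yellow is not meant.

How it is judged:
By the outcome, as a careful person would: the job done as asked, in the order asked, and still so for the second after the job is handed in, with the robot touching nothing.
It also fails if it takes over 40 s, if anything falls off the work surface, if the arm or the gripper's body presses on something with over 40 N, if the wrist force passes 120 N, or if a joint passes its speed limit or range.

ROBOT

A 7-joint arm with a two-finger parallel gripper is mounted at the origin on the work surface. World frame = base frame: x ahead of the robot, y to its left, z up, the work surface at z = 0. Lengths are in m, angles in rad, forces in N, time in s.
With the tool pointing down it reaches from about 0.425 to 0.975 m from the base axis. Payload 16.7 kg.
Tool frame: the origin (TCP) lies on the centre line of the jaws, within the pads' length; the fingertips stand nose_length ahead of it and the grasp point (between the pads) lies 6 mm ahead of it (nose_length is the distance from the TCP to the fingertips, in m); z points along the fingers, y is the line along which they close (so a half turn about z gives the same grasp; the last joint's range is limited). The gripper opens to 85 mm and grips with 20 to 120 N. Pads are 22 mm wide; open, the fingers measure 114 mm over their backs; the gripper's body (76 mm by 85 mm) begins 54 mm behind the grasp point. The pads swing forward as they close: fully open they stand 13 mm farther back than shut.
Start: joints at [1.194, 0.426, 0.074, 1.606, -0.034, 1.111, -0.067], TCP at [0.152, -0.658, 0.256] pointing down, gripper open.
Joint ranges: [-2.85, 2.85], [-0.5, 2.14], [-1.23, 1.37], [0.21, 2.46], [-1.02, 4.16], [0.16, 2.05], [-2.73, 2.73]. Speed limits (rad/s): [1.89, 1.89, 2.39, 2.39, 3.01, 3.01, 3.01].

INTERFACE

Orientations are given as a unit quaternion [w, x, y, z].
In Python, from workcell import sense, camera, camera_info, finish_job, nose_length gives the robot as it stands.
- The arm moves only by the shell command python3 -m crank 'ROWS' [OPENING]. ROWS is JSON, a list of rows, each a list of 6 numbers: the shift along the tool's x, y, z in units of 40 mm (1.0 is 40 mm), then the turn, a rotation vector about the tool's x, y, z in units of 10 degrees (1.0 is 10 degrees). A call has 1 to 8 rows; each row is the pose to reach, as a shift and turn from the pose commanded when the call began, along the tool's axes at that moment; what a row does not reach only later rows make up. A row lasts 1/8 s, in which the tool goes at most 62.5 mm and 10.7 degrees, less where a joint would pass 70% of its speed; a pose out of reach is approached as far as the arm can. A call with a gripper value outside its range is refused whole. OPENING is the opening, from 0 (shut) to 1 (fully open), set as the call begins (- or left out, the last holds). The fingers move at their own pace and stop on an object; the grip force is fixed at half the most. Time passes only in rows, so rows that repeat a pose let the fingers close. It gives the time, the measured TCP pose, the force, the opening and the grip force at its end, in the units of the state.
- sense(): the state, without advancing time (a new reading comes with each control period).
- camera(name): name is "side" or "top" or "wrist"; returns (picture, depth): 420x560x3 uint8, blue, green, red; 420x560 float32, m along the optical axis (not along the pixel's ray), 0 where there is no reading.
- camera_info(name): a dict with "intrinsics" (3x3 intrinsics, pixels), "camera_from_world" (4x4, takes a point from world to camera coordinates); the wrist camera has in their place "tool_from_camera" (4x4, takes a point from camera to tool coordinates, whose origin is the TCP and whose axes are the flange's). Camera axes: x right, y up, looking along -z (the intrinsics and any distortion apply to the point x, -y, -z); pixel columns grow to the right and rows downward; lengths in m; the calibration is good to about 2 mm. A picture is of the moment at which its call begins: read the wrist's pose just before it. camera_info takes no time and is no camera call.
- finish_job(): hands the job in; it is judged then, once.
The state is a dict: "t": time; "q": joint angles; "qd": joint speeds; "effort": joint torques, N m; "ee_pos": TCP position; "orientation": TCP orientation; "contact_force": force on the tool from outside, world axes, zero at the start; "moment": the same for the moment, N m; "grip_width": finger opening in m; "finger_force": force on a finger pad.
Only numpy, scipy, OpenCV 4.12 (cv2) and the standard library are available. Lean on these libraries where they do the work, as an engineer would, in place of code of your own. Each camera call takes 0.05 s, during which the arm holds its last target. There are 200 camera calls.

## Working session

There is one attempt and no reset: what is moved stays moved. The work goes in short steps, Python scripts to look and compute and a shell command to move; the robot and the scene stay as the last step left them, time stands still between calls to the robot, and variables do not carry over. Pictures are saved under pics/ and viewed, at most 14 in all, crops included, and the job is handed in when it is done.

```bash
mkdir -p pics; ls; python3 - <<'E'
from workcell import *
import cv2,numpy as np
s=sense();print(s['ee_pos'],s['orientation'],nose_length)
for n in('top','side'):
    im,d=camera(n);cv2.imwrite(f'pics/{n}0.png',im);np.savez(f'{n}0.npz',im=im,d=d)
    i=camera_info(n);print(n,np.round(i['intrinsics'],1).tolist(),np.round(i['camera_from_world'],3).tolist(),[k for k in i])
i=camera_info('wrist');print(i)
E
```

```text
pics
[ 0.15165642 -0.65738016  0.25563072] [-5.90891359e-04  9.93578815e-01  1.13140507e-01 -1.21672151e-04] 0.025
top [[398.1, 0.0, 274.5], [0.0, 398.1, 212.9], [0.0, 0.0, 1.0]] [[0.02, -1.0, 0.023, -0.036], [0.996, 0.022, 0.091, -0.496], [-0.092, 0.021, 0.996, -1.061], [0.0, 0.0, 0.0, 1.0]] ['intrinsics', 'camera_from_world']
side [[541.7, 0.0, 280.2], [0.0, 541.7, 202.2], [0.0, 0.0, 1.0]] [[0.923, 0.385, 0.007, -0.465], [-0.266, 0.624, 0.734, 0.066], [0.278, -0.68, 0.679, -1.83], [0.0, 0.0, 0.0, 1.0]] ['intrinsics', 'camera_from_world']
{'intrinsics': array([[323.18286127,   0.        , 281.15782191],
       [  0.        , 323.18286127, 208.18849616],
       [  0.        ,   0.        ,   1.        ]]), 'tool_from_camera': array([[-1.99165994e-03,  9.59824423e-01,  2.80594211e-01,
         7.36053364e-02],
       [ 9.99997516e-01,  1.63095922e-03,  1.51899249e-03,
         5.16782842e-04],
       [ 1.00032838e-03,  2.80596539e-01, -9.59825287e-01,
        -1.16510893e-01],
       [ 0.00000000e+00,  0.00000000e+00,  0.00000000e+00,
         1.00000000e+00]])}
```

View pics/top0.png

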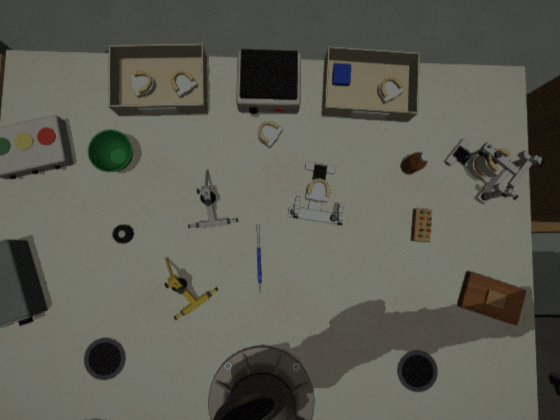

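View pics/side0.png

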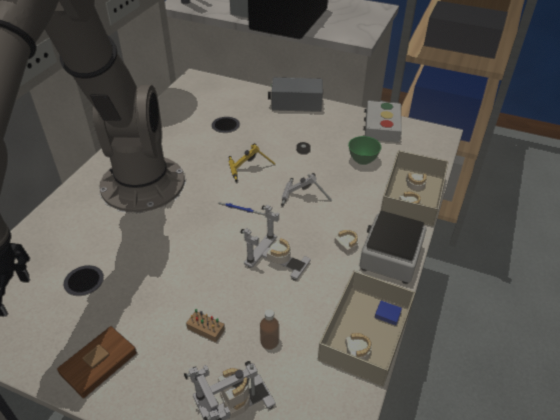

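The top view shows:
- **Silver bow:** about (212,205), axle (190,226)–(238,220), nose up the image.
- **Lookalikes:** the yellow bow at (187,290), and the complete articulator at (495,170) with its own fitted bow. 
- **Open articulator:** posts at (293,210)/(341,212), incisal table at (320,172).

By the description I choose the silver bow at (212,205) and the articulator at (317,200). The side view agrees: bow (303,187), articulator (265,240). I'll check this in a close crop.

```bash
cat > h.py <<'E'
import numpy as np,cv2
from workcell import *
from scipy.spatial.transform import Rotation as R
def cam(n,s=None):
    i=camera_info(n);K=i['intrinsics']
    if n=='wrist':
        s=s or sense();T=np.eye(4);q=s['orientation'];T[:3,:3]=R.from_quat([q[1],q[2],q[3],q[0]]).as_matrix();T[:3,3]=s['ee_pos']
        W=T@i['tool_from_camera']
    else: W=np.linalg.inv(i['camera_from_world'])
    return K,W
def ray(K,W,u,v):
    d=np.array([(u-K[0,2])/K[0,0],-(v-K[1,2])/K[1,1],-1.]);return W[:3,3],W[:3,:3]@d
def onz(K,W,u,v,z):
    o,d=ray(K,W,u,v);return o+d*(z-o[2])/d[2]
def proj(K,W,p):
    c=np.linalg.inv(W)@np.append(p,1);return K[0,2]+K[0,0]*c[0]/-c[2],K[1,2]-K[1,1]*c[1]/-c[2]
def cloud(K,W,d):
    v,u=np.mgrid[:d.shape[0],:d.shape[1]];c=np.stack([(u-K[0,2])/K[0,0]*d,-(v-K[1,2])/K[1,1]*d,-d],-1)
    return c@W[:3,:3].T+W[:3,3]
E
python3 - <<'E'
from h import *
z=np.load('top0.npz');im=z['im'];K,W=cam('top');P=cloud(K,W,z['d'])
print('bench z',P[260:280,280:300,2].mean())
a=im[160:240,180:250];b=im[150:230,280:350]
f=lambda x:cv2.convertScaleAbs(cv2.resize(x,(400,457),interpolation=cv2.INTER_CUBIC),alpha=1.4)
cv2.imwrite('pics/crop1.png',np.hstack([f(a),f(b)]))
for n,(u,v) in dict(axl=(191,226),axr=(237,220),nose=(207,175),pl=(293,210),pr=(341,212),tab=(320,172)).items(): print(n,np.round(P[v,u],3))
E
```

```text
bench z 0.00010800484081140538
axl [0.457 0.202 0.014]
axr [0.476 0.077 0.01 ]
nose [0.595 0.16  0.034]
pl [ 0.498 -0.07   0.106]
pr [ 0.494 -0.189  0.116]
tab [ 0.614 -0.149  0.019]
```

View pics/crop1.png

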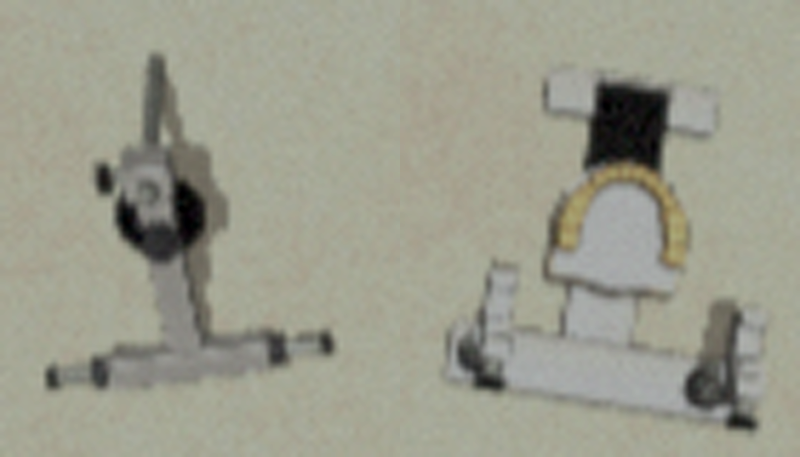

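The crop confirms the choice. Left: the silver bow, axle ends at crop (48,377) and (330,342), pin pointing up the image. Right: the open articulator, housings about (497,310) and (750,360), black table at (628,125).

```bash
python3 - <<'E'
from h import *
z=np.load('top0.npz');K,W=cam('top');P=cloud(K,W,z['d'])
s=400/70
l=onz(K,W,180+48/s,160+377/s,.010);r=onz(K,W,180+330/s,160+342/s,.010)
print('axle',l,r,np.linalg.norm(l-r));o=(l+r)/2;y=(l-r)[:2];yaw=np.arctan2(-y[0],y[1]);print('bow o',o,'yaw deg',np.degrees(yaw))
f=np.array([np.cos(yaw),np.sin(yaw)]);c,sn=np.cos(np.radians(41)),np.sin(np.radians(41))
print('grip',o[:2]+f*(.038*c-.001*sn)); print('foot',o[:2]+f*.149)
m=(P[...,2]>.118)&(P[...,2]<.15);m[:, :280]=0;m[:,350:]=0;m[:150]=0;m[235:]=0
u=np.argwhere(m)[:,1]
for k in(u<317,u>=317):
    q=P[m][k];print(len(q),q.mean(0),q.min(0),q.max(0))
im=z['im'];bl=(im.max(2)<45);bl[:160]=0;bl[190:]=0;bl[:,:305]=0;bl[:,335:]=0
print('table px',np.argwhere(bl).mean(0),bl.sum())
v,u2=np.argwhere(bl).mean(0);print(onz(K,W,u2,v,.02))
E
```

```text
axle [0.45709088 0.20936749 0.01      ] [0.47683769 0.07517513 0.01      ] 0.13563748147306368
bow o [0.46696428 0.14227131 0.01      ] yaw deg 8.371167931981473
grip [0.49468863 0.14635103]
foot [0.6143768 0.1639635]
97 [ 0.50277242 -0.07635367  0.13038633] [ 0.47780716 -0.08564322  0.11815034] [ 0.52862344 -0.06811254  0.1423676 ]
106 [ 0.48711529 -0.18476684  0.12996069] [ 0.4630502 -0.1949006  0.1180184] [ 0.51608873 -0.1766146   0.14271824]
table px [171.64417178 319.31288344] 163
[ 0.61464595 -0.14675418  0.02      ]
```

```bash
cat >> h.py <<'E'
def pose():
    s=sense();q=s['orientation'];return np.array(s['ee_pos']),R.from_quat([q[1],q[2],q[3],q[0]])
def tool(yaw,tilt):  # tool x forward along yaw, z down; tilt>0 leans fingers forward
    f=np.array([np.cos(np.radians(yaw)),np.sin(np.radians(yaw)),0]);t=np.radians(tilt);up=np.array([0,0,1.])
    z=np.sin(t)*f-np.cos(t)*up;x=np.cos(t)*f+np.sin(t)*up;return R.from_matrix(np.stack([x,np.cross(z,x),z],1))
def rows(p,r):
    p0,r0=pose();d=r0.inv();print('row',np.round(np.r_[d.apply(np.array(p)-p0)/.04,np.degrees((d*r).as_rotvec())/10],2).tolist())
E
python3 - <<'E'
from h import *
rows([.45,-.42,.27],tool(13,0))
t=tool(8.4,20);g=np.array([.4947,.1464,.034]);print(g-t.as_matrix()[:,2]*.176)
rows(g-t.as_matrix()[:,2]*.176,t)
E
```

```text
row [8.6, -4.11, -0.35, -0.01, 0.0, -0.0]
[0.43515021 0.13760645 0.1993859 ]
row [11.37, -17.77, 1.43, -0.09, 2.0, 0.45]
```

```bash
python3 -m crank '[[8.6,-4.1,-0.35,0,0,0],[8.6,-4.1,-0.35,0,0,0],[8.6,-4.1,-0.35,0,0,0],[8.6,-4.1,-0.35,0,0,0],[8.6,-4.1,-0.35,0,0,0],[9.2,-6,-0.35,0,0,0],[9.8,-7.5,-0.35,0,0,0],[10.3,-9,-0.35,0,0,0]]' 1
python3 - <<'E'
from h import *
t=tool(8.4,20);g=np.array([.4947,.1464,.034])
rows(g-t.as_matrix()[:,2]*.176,t);print(np.round(sense()['q'],2))
E
```

```text
t: 1.1
ee_pos: [0.4571, -0.2846, 0.2697]
orientation: [-0.0, 0.994, 0.113, -0.0]
contact_force: [0.8, -0.2, -0.5]
grip_width: 0.0852
finger_force: 0.0
row [1.85, -10.41, 1.76, -0.08, 2.0, 0.46]
[ 0.56  0.2  -0.14  1.89  0.03  1.06 -0.94]
```

```bash
python3 -m crank '[[0.5,-1.5,0,0,0.3,0],[0.8,-3,0,0,0.6,0.1],[1,-4.5,0,0,1,0.2],[1.3,-6,0,0,1.5,0.3],[1.5,-7.5,0.6,0,2,0.4],[1.85,-9,1.2,-0.1,2,0.46],[1.85,-10.4,1.76,-0.1,2,0.46],[1.85,-10.4,1.76,-0.1,2,0.46]]' 1
python3 -m crank '[[0,0,0,0,0,0]]'
python3 - <<'E'
from h import *
print(np.round(sense()['q'],2))
s=sense();im,d=camera('wrist');K,W=cam('wrist',s);np.savez('w1.npz',im=im,d=d,K=K,W=W);cv2.imwrite('pics/w1.png',im)
t=tool(8.4,20);g=np.array([.4947,.1464,.034]);rows(g-t.as_matrix()[:,2]*.176,t)
E
```

```text
t: 2.1
ee_pos: [0.4343, 0.1371, 0.1989]
orientation: [-0.011, 0.982, 0.072, 0.173]
contact_force: [1.0, -0.4, 0.8]
grip_width: 0.0853
finger_force: 0.0
t: 2.22
ee_pos: [0.4342, 0.1369, 0.1988]
orientation: [-0.011, 0.982, 0.073, 0.173]
contact_force: [0.1, -0.9, 0.3]
grip_width: 0.0854
finger_force: 0.0
[ 0.17  0.02 -0.7   2.33  0.3   0.5  -2.19]
row [0.02, -0.05, 0.0, 0.02, 0.0, 0.01]
```

View pics/w1.png

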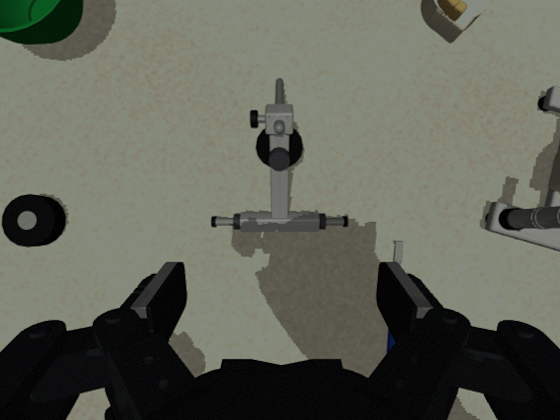

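The wrist view shows the bow centred, axle ends (211,221) and (348,221), arm along column 280, and the carver clear at (397,250).

```bash
python3 - <<'E'
from h import *
z=np.load('w1.npz');K,W=z['K'],z['W'];P=cloud(K,W,z['d'])
l=onz(K,W,211,221,.009);r=onz(K,W,348.5,220.5,.009);o=(l+r)/2;y=(l-r)[:2];yaw=np.arctan2(-y[0],y[1])
print(l,r,np.linalg.norm(l-r),o,np.degrees(yaw))
row=z['im'][185].max(1);print('arm depth pts',[np.round(P[185,u],4).tolist() for u in range(268,294,4)])
f=np.array([np.cos(yaw),np.sin(yaw)]);c,sn=np.cos(np.radians(41)),np.sin(np.radians(41))
g=np.r_[o[:2]+f*(.038*c-.001*sn),.034];print('grip',g)
t=tool(np.degrees(yaw),20)
rows(g-t.as_matrix()[:,2]*.056,t);rows(g-t.as_matrix()[:,2]*.006,t)
E
```

```text
[0.46056238 0.21123883 0.009     ] [0.48117096 0.07518386 0.009     ] 0.13760693140731864 [0.47086667 0.14321135 0.009     ] 8.613259190722522
arm depth pts [[0.506, 0.1608, -0.0008], [0.5006, 0.1546, 0.0454], [0.5012, 0.151, 0.045], [0.5016, 0.1475, 0.046], [0.5024, 0.1439, 0.044], [0.5091, 0.1403, -0.0014], [0.5097, 0.1361, -0.0011]]
grip [0.49857352 0.14740817 0.034     ]
row [0.12, -0.07, 3.04, 0.02, 0.01, -0.01]
row [0.12, -0.07, 4.29, 0.02, 0.01, -0.01]
```

```bash
python3 -m crank '[[0.1,-0.08,1.3,0,0,0],[0.1,-0.08,2.5,0,0,0],[0.1,-0.08,3.4,0,0,0],[0.1,-0.08,4,0,0,0],[0.1,-0.08,4.25,0,0,0],[0.1,-0.08,4.25,0,0,0]]' 1
python3 - <<'E'
from h import *
s=sense();im,d=camera('wrist');K,W=cam('wrist',s);cv2.imwrite('pics/w2.png',im);P=cloud(K,W,d)
t=R.from_quat(np.roll(s['orientation'],-1)).as_matrix()
Q=(P-s['ee_pos'])@t   # tool coords
m=(abs(Q[...,0])<.009)&(abs(Q[...,1])<.03)&(P[...,2]>.012)
q=Q[m];print(len(q),np.percentile(q,[2,50,98],axis=0).round(4).tolist(),s['contact_force'],np.round(s['q'],2))
E
```

```text
t: 3.02
ee_pos: [0.4999, 0.1466, 0.0487]
orientation: [-0.008, 0.983, 0.072, 0.166]
contact_force: [0.2, 0.8, -0.3]
grip_width: 0.0855
finger_force: 0.0
1065 [[-0.0086, -0.0093, 0.0008], [0.0006, -0.0017, 0.0043], [0.0086, 0.0058, 0.0081]] [ 0.22556873  0.84114711 -0.29581357] [-0.46  0.39 -0.02  2.33  0.85  0.16 -2.73]
```

View pics/w2.png

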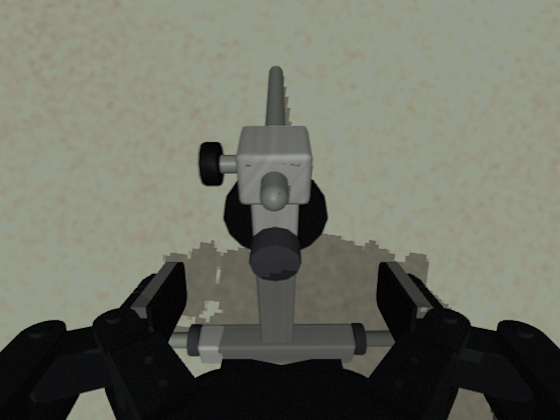

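The view shows the arm of the bow at column 278 between the open fingers, cross-block at row 345. The descent stopped short because joints 6 and 7 are at their limits, so I'll grip with less tilt.

```bash
python3 - <<'E'
from h import *
p,r=pose();g=p+r.apply([0.0,-.0017,.012]);print(g)
for tl in(10,5):
    t=tool(8.5,tl);rows(g-t.as_matrix()[:,2]*.006,t)
E
```

```text
[0.50331221 0.14951644 0.03807437]
row [0.02, -0.04, 0.15, 0.03, -0.92, -0.0]
row [0.04, -0.04, 0.15, 0.03, -1.42, -0.01]
```

```bash
python3 -m crank '[[0.03,-0.04,0,0,-0.7,0],[0.03,-0.04,0,0,-1.42,0],[0.03,-0.04,0,0,-1.42,0]]' 1
python3 - <<'E'
from h import *
g=np.array([.5033,.1495,.0381]);t=tool(8.5,5);rows(g-t.as_matrix()[:,2]*.006,t);print(np.round(sense()['q'],2))
E
```

```text
t: 3.45
ee_pos: [0.5013, 0.1491, 0.0519]
orientation: [-0.003, 0.996, 0.072, 0.043]
contact_force: [-1.0, -0.6, -0.5]
grip_width: 0.0856
finger_force: 0.0
row [0.02, -0.0, 0.2, 0.01, 0.0, -0.02]
[-0.04  0.48 -0.47  2.13  0.47  0.54 -2.27]
```

```bash
python3 -m crank '[[0.02,0,0.15,0,0,0],[0.02,0,0.22,0,0,0],[0.02,0,0.22,0,0,0]]' 1
python3 -m crank '[[0,0,0,0,0,0],[0,0,0,0,0,0],[0,0,0,0,0,0],[0,0,0,0,0,0],[0,0,0,0,0,0]]' 0
python3 -c "
from h import *
s=sense();print(s['ee_pos'],s['q'],s['contact_force'])"
```

```text
t: 3.82
ee_pos: [0.5014, 0.1491, 0.0409]
orientation: [-0.0, 0.996, 0.073, 0.044]
contact_force: [-0.1, -0.0, 0.1]
grip_width: 0.0852
finger_force: 0.0
t: 4.45
ee_pos: [0.5022, 0.1494, 0.0413]
orientation: [-0.001, 0.996, 0.073, 0.044]
contact_force: [-0.1, 0.6, 2.9]
grip_width: 0.0154
finger_force: 58.3
[0.50218228 0.14943665 0.04130131] [-0.0583666   0.49245594 -0.44557465  2.13579987  0.48717629  0.5224398
 -2.29354815] [-0.14845782  0.62308411  2.87679527]
```

```bash
python3 -m crank '[[0.04,0,-0.5,0,0,0],[0.12,0,-1.4,0,0,0],[0.2,0,-2.4,0,0,0],[0.3,0,-3.4,0,0,0],[0.37,0,-4.2,0,0,0],[0.37,0,-4.2,0,0,0],[0.37,0,-4.2,0,0,0]]' 0
python3 - <<'E'
from h import *
s=sense();im,d=camera('wrist');K,W=cam('wrist',s);np.savez('w3.npz',im=im,d=d,K=K,W=W);cv2.imwrite('pics/w3.png',im)
print(s['contact_force'],s['moment'],s['grip_width'])
E
```

```text
t: 5.32
ee_pos: [0.5016, 0.1497, 0.209]
orientation: [-0.001, 0.996, 0.073, 0.043]
contact_force: [-0.1, -0.4, -2.6]
grip_width: 0.0153
finger_force: 59.0
[-0.10623534 -0.38133592 -2.56389236] [-0.00468906  0.19688697 -0.03018338] 0.015280031051483912
```

View pics/w3.png

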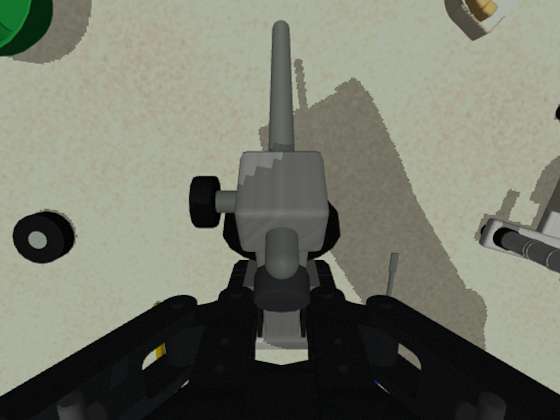

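The bow is held: pin foot at (281,24), pin top near (282,240), clamp block at (283,185). The axle is hidden behind the fingers, so I'll get the in-hand pose from the pin.

```bash
python3 - <<'E'
from h import *
z=np.load('w3.npz');K,W=z['K'],z['W'];P=cloud(K,W,z['d'])
p,r=pose();Q=r.inv().apply((P-p).reshape(-1,3)).reshape(P.shape)
for v in (22,26,30,40,60,80,100,120,140): 
    u=[u for u in range(262,300) if Q[v,u,2]<.1 and Q[v,u,2]!=0 and z['d'][v,u]>0]
    q=Q[v,u];print(v,u[:1],u[-1:],np.round(q.mean(0),4) if len(u) else '', np.round(q[:,2].min(),4) if len(u) else '')
for v in (228,236,244,252,262,275,290): print('top',v,np.round(Q[v,276:290:4],4).tolist())
for v in (310,320,330,338,344,348): print('arm',v,[np.round(Q[v,u],4).tolist() for u in (265,282,300)])
for (u,v) in ((245,160),(320,160),(243,210),(325,210),(282,175),(250,190)): print(u,v,np.round(Q[v,u],4))
E
```

```text
22 [276] [286] [0.1132 0.0003 0.0454] 0.0439
26 [273] [288] [1.109e-01 1.000e-04 4.270e-02] 0.0401
30 [273] [289] [0.1087 0.0003 0.0398] 0.037
40 [272] [289] [1.033e-01 1.000e-04 3.240e-02] 0.0298
60 [272] [290] [0.0937 0.0003 0.019 ] 0.0166
80 [271] [291] [0.0854 0.0003 0.0078] 0.0054
100 [270] [292] [ 0.0782  0.0003 -0.0021] -0.0049
120 [270] [293] [ 0.0718  0.0004 -0.0112] -0.0129
140 [269] [294] [ 0.0662  0.0004 -0.0186] -0.0204
top 228 [[0.0483, -0.0009, -0.046], [0.0484, 0.0, -0.0463], [0.0481, 0.0009, -0.0455], [0.0479, 0.0019, -0.045]]
top 236 [[0.0466, -0.0009, -0.0469], [0.0465, 0.0, -0.0466], [0.0469, 0.0009, -0.0476], [0.0469, 0.0018, -0.0475]]
top 244 [[0.0453, -0.0009, -0.0485], [0.0452, 0.0, -0.0483], [0.0456, 0.0009, -0.0492], [0.0452, 0.0018, -0.0483]]
top 252 [[0.0439, -0.0009, -0.0498], [0.044, 0.0, -0.0501], [0.0443, 0.0009, -0.0508], [0.0441, 0.0018, -0.0502]]
top 262 [[0.0427, -0.0008, -0.0525], [0.0423, 0.0, -0.0517], [0.0421, 0.0009, -0.0512], [0.0424, 0.0018, -0.0518]]
top 275 [[0.0388, -0.0009, -0.0511], [0.0395, 0.0, -0.0524], [0.0398, 0.0009, -0.0529], [0.
[... 187 characters left out ...]
 0.0005, -0.026], [-0.0029, 0.0078, -0.0021]]
arm 320 [[-0.014, -0.0071, 0.007], [-0.0129, 0.0005, 0.0054], [-0.0074, 0.0078, -0.0024]]
arm 330 [[-0.0293, -0.008, 0.0203], [-0.024, 0.0005, 0.0133], [-0.0291, 0.0094, 0.0201]]
arm 338 [[-0.0316, -0.0079, 0.0174], [-0.0314, 0.0005, 0.0171], [-0.0317, 0.0093, 0.0174]]
arm 344 [[-0.0361, -0.008, 0.0186], [-0.0362, 0.0005, 0.0187], [-0.0368, 0.0095, 0.0194]]
arm 348 [[-0.0415, -0.0083, 0.0223], [-0.0419, 0.0004, 0.0227], [-0.0419, 0.0097, 0.0227]]
245 160 [ 0.0624 -0.0089 -0.034 ]
320 160 [ 0.0623  0.0102 -0.034 ]
243 210 [ 0.0529 -0.0083 -0.0469]
325 210 [ 0.0528  0.0102 -0.0467]
282 175 [ 0.0591  0.0005 -0.0376]
250 190 [ 0.0567 -0.0069 -0.0434]
```

```bash
python3 - <<'E'
from h import *
rows([.458,-.124,.23],tool(-8.2,5));print(np.round(sense()['q'],2))
E
```

```text
row [-2.02, 6.62, -0.67, -0.11, 0.01, 1.65]
[ 0.1   0.24 -0.6   2.02  0.23  0.85 -2.05]
```

```bash
python3 -m crank '[[-0.2,1,-0.4,0,0,0.3],[-0.5,2.3,-0.6,0,0,0.6],[-0.9,3.6,-0.67,0,0,0.9],[-1.3,5,-0.67,0,0,1.2],[-1.7,6,-0.67,-0.1,0,1.65],[-2,6.6,-0.67,-0.1,0,1.65],[-2,6.6,-0.67,-0.1,0,1.65]]' 0
python3 - <<'E'
from h import *
s=sense();im,d=camera('wrist');K,W=cam('wrist',s);np.savez('w4.npz',im=im,d=d,K=K,W=W);cv2.imwrite('pics/w4.png',cv2.convertScaleAbs(im,alpha=1.4))
print(np.round(s['q'],2))
E
```

```text
t: 6.25
ee_pos: [0.4579, -0.1246, 0.2295]
orientation: [0.002, 0.996, -0.073, 0.042]
contact_force: [-0.4, 0.7, -2.6]
grip_width: 0.0151
finger_force: 59.3
[ 0.51  0.11 -0.4   2.1   0.06  0.86 -1.64]
```

View pics/w4.png

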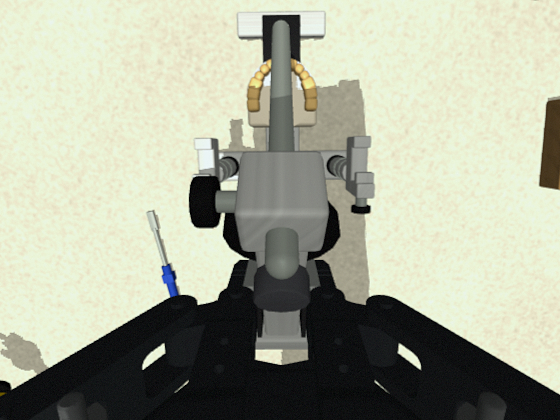

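The articulator is in view: right housing at columns 347–373, rows 136–197; left housing's front at (206,145), partly behind the clamp knob; incisal table bar at (281,25). It is aligned with the tool to within a degree or so.

```bash
python3 - <<'E'
from h import *
z=np.load('w4.npz');K,W=z['K'],z['W'];P=cloud(K,W,z['d']);im=z['im']
yaw=np.radians(-8.2);f=np.array([np.cos(yaw),np.sin(yaw)]);l=np.array([-f[1],f[0]])
A=np.stack([(P[...,:2]-[.4885,-.1297])@f,(P[...,:2]-[.4885,-.1297])@l,P[...,2]],-1)
v,u=np.mgrid[:420,:560]
for nm,uu in (('L',(u<232)&(u>185)),('R',(u>340)&(u<380))):
    m=uu&(v>125)&(v<205)&(A[...,2]>.115)&(A[...,2]<.15)&(abs(abs(A[...,1])-.055)<.015)
    for a,b in((.133,.15),(.119,.131)):
        q=A[m&(A[...,2]>a)&(A[...,2]<b)]
        if len(q): print(nm,a,len(q),'x',np.percentile(q[:,0],[2,50,98]).round(4),'y',np.percentile(q[:,1],[2,50,98]).round(4),'z',np.median(q[:,2]).round(4))
for v0 in (140,144,150,160,172,180,190): print(v0,np.round(A[v0,[352,358,364,370]],3).tolist())
for v0 in (140,144,150,160,172): print(v0,np.round(A[v0,[197,203,209,215]],3).tolist())
# table bar
m=(v<45)&(u>230)&(u<332)&(A[...,2]>.010)&(A[...,2]<.03);q=A[m];print('bar',len(q),np.percentile(q,[1,50,99],axis=0).round(4).tolist())
g=(im.max(2)<40)&(v>12)&(v<60)&(u>255)&(u<307);q=A[g];print('blk',np.percentile(q,[2,50,98],axis=0).round(4).tolist())
E
```

```text
L 0.133 32 x [0.0106 0.0116 0.012 ] y [0.0496 0.0561 0.0605] z 0.1354
L 0.119 247 x [0.0173 0.0318 0.0359] y [0.0491 0.0545 0.0607] z 0.1248
R 0.133 498 x [-0.0039  0.0042  0.0124] y [-0.0606 -0.0544 -0.049 ] z 0.1379
R 0.119 346 x [-0.0096  0.03    0.036 ] y [-0.0604 -0.0529 -0.0488] z 0.1249
140 [[0.034, -0.049, 0.117], [0.034, -0.051, 0.124], [0.034, -0.056, 0.124], [0.034, -0.06, 0.125]]
144 [[0.031, -0.049, 0.117], [0.031, -0.051, 0.125], [0.031, -0.055, 0.125], [0.031, -0.06, 0.125]]
150 [[0.027, -0.049, 0.118], [0.027, -0.053, 0.118], [0.027, -0.058, 0.117], [0.024, -0.094, -0.002]]
160 [[0.02, -0.049, 0.118], [0.02, -0.053, 0.119], [0.02, -0.058, 0.118], [0.014, -0.094, -0.001]]
172 [[0.012, -0.05, 0.118], [0.013, -0.051, 0.131], [0.013, -0.055, 0.131], [0.013, -0.059, 0.131]]
180 [[0.006, -0.05, 0.116], [0.008, -0.05, 0.135], [0.008, -0.054, 0.136], [0.008, -0.058, 0.137]]
190 [[-0.001, -0.049, 0.123], [0.002, -0.049, 0.139], [0.001, -0.053, 0.139], [0.002, -0.057, 0.14]]
140 [[0.035, 0.059, 0.126], [0.035, 0.055, 0.125], [0.035, 0.051, 0.125], [0.035, 0.049, 0.113]]
144 [[0.032, 0.059, 0.125], [0.032, 0.055, 0.125], [0.032, 0.051, 0.125], [0.032, 0.049, 0.114]]
150 [[0.025, 0.093, -0.001], [0.028, 0.057, 0.119], [0.028, 0.053, 0.118], [0.028, 0.049, 0.116]]
160 [[0.015, 0.093, 0.001], [0.021, 0.058, 0.118], [0.021, 0.053, 0.118], [0.02, 0.049, 0.117]]
172 [[0.002, 0.094, -0.0], [0.012, 0.058, 0.118], [0.012, 0.053, 0.119], [0.012, 0.049, 0.118]]
bar 2181 [[0.1252, -0.0399, 0.0119], [0.1422, -0.0013, 0.0174], [0.1535, 0.042, 0.0204]]
blk [[0.1121, -0.0147, 0.0172], [0.1344, -0.0014, 0.0189], [0.1496, 0.0186, 0.0208]]
```

```bash
cat >> h.py <<'E'
YAW=-8.2;AO=np.array([.4972,-.1310,0]);OT=np.array([-.0354,.0004,.0307]);INH=36.
def art(x,y,z): return AO+R.from_euler('z',YAW,degrees=True).apply([x,y,z])
def bowrow(x,z,nose,y=0): 
    t=tool(YAW,nose-INH);rows(art(x,y,z)-t.apply(OT),t)
def bowat():
    p,r=pose();o=R.from_euler('z',-YAW,degrees=True).apply(p+r.apply(OT)-AO);zz=r.as_matrix()[:,2];x=r.as_matrix()[:,0]
    print('bow O in art mm',(o*1e3).round(1),'nose',round(np.degrees(np.arctan2(x[2],-zz[2]))+INH,2),'yaw',round(np.degrees(np.arctan2(x[1],x[0])),2))
E
python3 -c "
from h import *
bowat();bowrow(.011,.2,22);bowrow(.011,.2,4)"
```

```text
bow O in art mm [-72.    1.9 196.1] nose 40.9 yaw -8.27
row [2.28, 0.04, 0.41, -0.02, -1.89, -0.0]
row [2.36, 0.04, 0.77, -0.02, -3.69, -0.0]
```

```bash
python3 -m crank '[[0.8,0,-0.1,0,-0.5,0],[1.5,0.04,0,0,-1.1,0],[2.2,0.04,0.4,0,-1.9,0],[2.33,0.04,0.6,0,-2.7,0],[2.36,0.04,0.77,0,-3.69,0],[2.36,0.04,0.77,0,-3.69,0],[2.36,0.04,0.77,0,-3.69,0]]' 0
python3 - <<'E'
from h import *
bowat();bowrow(.011,.145,4);bowrow(.011,.124,4)
s=sense();print(np.round(s['q'],2))
for n in('side','top'):
    im,d=camera(n);np.savez(n+'5.npz',im=im,d=d)
    if n=='side': c=im[180:280,210:330];cv2.imwrite('pics/s5.png',cv2.convertScaleAbs(cv2.resize(c,(720,600),interpolation=cv2.INTER_CUBIC),alpha=1.3))
E
```

```text
t: 7.18
ee_pos: [0.555, -0.1372, 0.2079]
orientation: [-0.021, 0.959, -0.068, -0.273]
contact_force: [-0.9, 0.9, -1.9]
grip_width: 0.0154
finger_force: 59.2
bow O in art mm [ 11.8   1.6 200.5] nose 4.21 yaw -7.99
row [0.72, 0.05, 1.19, -0.01, -0.02, 0.02]
row [0.99, 0.05, 1.64, -0.01, -0.02, 0.02]
[ 0.36  0.63 -0.34  1.51  0.14  1.59 -1.72]
```

View pics/s5.png

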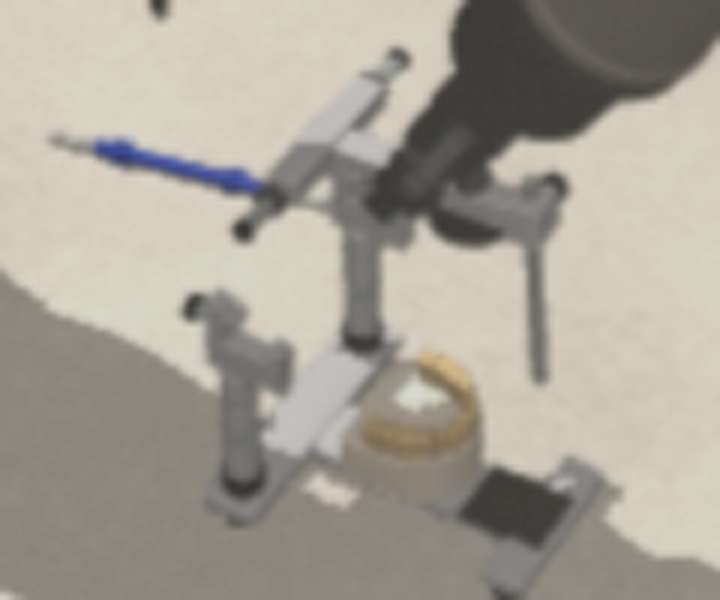

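The side view shows the bow level above the posts: right axle end at crop (243,230), left at (397,58), right housing at (245,340), pin foot at (542,378). I'll compare these with predictions.

```bash
python3 - <<'E'
from h import *
p,r=pose();K,W=cam('side');K2,W2=cam('top')
xb=R.from_euler('y',INH,degrees=True) # bow axes in tool: x=(cos,0,-sin)
c,s=np.cos(np.radians(INH)),np.sin(np.radians(INH))
B=np.stack([[c,0,-s],[0,-1,0],[-s,0,-c]],1)
def bw(x,y,z): return p+r.apply(OT+B@np.array([x,y,z])/1e3)
for n,q in dict(axR=bw(0,-68,0),axL=bw(0,68,0),foot=bw(108,0,-103),lipR=art(.027,-.061,.126),lipRin=art(.027,-.049,.126),hoodR=art(.003,-.061,.137),tabFR=art(.141,-.018,.02),tabBL=art(.097,.018,.02)).items():
    a=np.array(proj(K,W,q));print(n,((a-[210,180])*6).round(0),'top',np.round(proj(K2,W2,q),1))
im=np.load('top5.npz')['im'];cv2.imwrite('pics/t5.png',cv2.convertScaleAbs(cv2.resize(im[150:240,275:365],(600,600),interpolation=cv2.INTER_CUBIC),alpha=1.4))
E
```

```text
axR [240. 232.] top [352.3 206.5]
axL [401.  56.] top [293.7 196.7]
foot [540. 382.] top [324.4 161.7]
lipR [281. 357.] top [344.2 203.3]
lipRin [295. 340.] top [339.4 202.5]
hoodR [235. 320.] top [343.6 212.4]
tabFR [540. 547.] top [327.4 164.9]
tabBL [497. 461.] top [312.1 178.2]
```

View pics/t5.png

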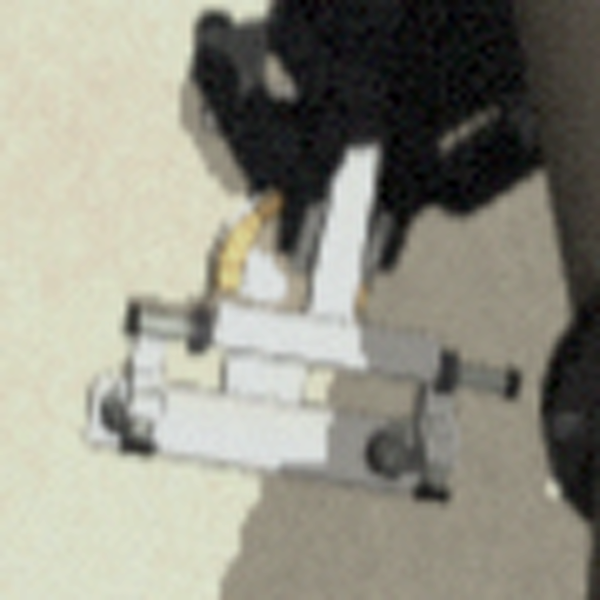

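The top view agrees too: axle ends at (294.5,197.7) and (352.2,207.4), within a pixel of prediction. Now the descent into the mouths.

```bash
python3 -m crank '[[0.2,0.05,0.3,0,0,0],[0.45,0.05,0.75,0,0,0],[0.65,0.05,1.1,0,0,0],[0.75,0.05,1.25,0,0,0],[0.75,0.05,1.25,0,0,0]]' 0
python3 - <<'E'
from h import *
bowat();bowrow(.010,.130,4);bowrow(.010,.124,4)
print(sense()['contact_force'])
s=sense();im,d=camera('wrist');K,W=cam('wrist',s);cv2.imwrite('pics/w6.png',cv2.convertScaleAbs(im,alpha=1.4));np.savez('w6.npz',im=im,d=d,K=K,W=W)
E
```

```text
t: 7.9
ee_pos: [0.5534, -0.1397, 0.1495]
orientation: [-0.021, 0.959, -0.068, -0.274]
contact_force: [0.9, 0.3, -2.8]
grip_width: 0.0153
finger_force: 59.3
bow O in art mm [ 10.6  -1.  142.2] nose 4.06 yaw -8.06
row [0.15, -0.02, 0.27, -0.01, -0.01, 0.01]
row [0.23, -0.02, 0.39, -0.01, -0.01, 0.01]
[ 0.9184151   0.2984535  -2.83800513]
```

View pics/w6.png

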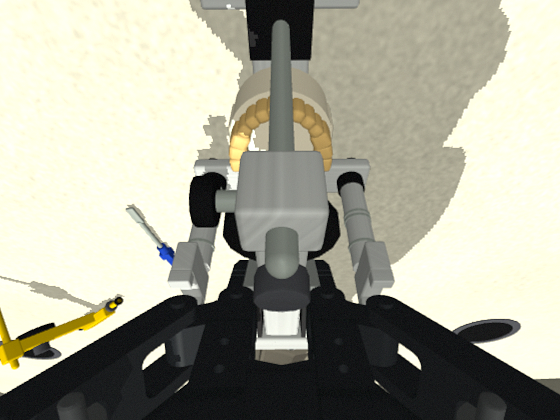

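The view shows the housings symmetric about the bow (inner edges at columns 207 and 353, bow at 281), so it is centred laterally.

```bash
python3 -m crank '[[0.06,-0.01,0.12,0,0,0],[0.12,-0.01,0.2,0,0,0],[0.15,-0.01,0.27,0,0,0],[0.15,-0.01,0.27,0,0,0]]' 0
python3 -c "
from h import *
bowat();print(sense()['moment'])
bowrow(.010,.126,4);bowrow(.010,.123,4)"
```

```text
t: 8.45
ee_pos: [0.5529, -0.1393, 0.1376]
orientation: [-0.021, 0.959, -0.068, -0.274]
contact_force: [1.1, -0.1, -2.0]
grip_width: 0.0152
finger_force: 59.3
bow O in art mm [ 10.   -0.7 130.2] nose 4.1 yaw -8.07
[-0.11686181 -0.83188564  0.00981951]
row [0.06, -0.02, 0.09, -0.01, -0.01, 0.01]
row [0.1, -0.02, 0.16, -0.01, -0.01, 0.01]
```

```bash
python3 -m crank '[[0.02,-0.01,0.03,0,0,0],[0.04,-0.01,0.06,0,0,0],[0.055,-0.01,0.085,0,0,0],[0.055,-0.01,0.085,0,0,0]]' 0
python3 -c "
from h import *
bowat();bowrow(.010,.124,4)"
python3 -m crank '[[0.02,0,0.03,0,0,0],[0.03,0,0.045,0,0,0],[0.03,0,0.045,0,0,0]]' 0
python3 -c "
from h import *
bowat();bowrow(.010,.123,4);bowrow(.010,.122,4)"
```

```text
t: 8.95
ee_pos: [0.5531, -0.1389, 0.1336]
orientation: [-0.021, 0.959, -0.068, -0.274]
contact_force: [0.2, 0.5, -1.4]
grip_width: 0.0151
finger_force: 59.3
bow O in art mm [ 10.2  -0.2 126.3] nose 4.11 yaw -8.07
row [0.03, -0.01, 0.05, -0.01, -0.01, 0.01]
t: 9.32
ee_pos: [0.5532, -0.1389, 0.1315]
orientation: [-0.021, 0.959, -0.068, -0.274]
contact_force: [-0.1, 0.2, -2.4]
grip_width: 0.0152
finger_force: 59.3
bow O in art mm [ 10.3  -0.2 124.1] nose 4.11 yaw -8.07
row [0.01, -0.01, 0.03, -0.01, -0.01, 0.01]
row [0.02, -0.0, 0.05, -0.01, -0.01, 0.01]
```

```bash
python3 -m crank '[[0.01,0,0.02,0,0,0],[0.015,0,0.025,0,0,0],[0.015,0,0.025,0,0,0]]' 0
python3 -m crank '[[0.01,0,0.015,0,0,0],[0.015,0,0.025,0,0,0],[0.015,0,0.025,0,0,0]]' 0
python3 -m crank '[[0.01,0,0.015,0,0,0],[0.015,0,0.025,0,0,0],[0.015,0,0.025,0,0,0]]' 0
python3 -c "
from h import *
bowat();print(sense()['moment'])"
```

```text
t: 9.7
ee_pos: [0.5532, -0.1389, 0.1304]
orientation: [-0.021, 0.959, -0.068, -0.274]
contact_force: [-0.3, 0.1, -2.0]
grip_width: 0.0152
finger_force: 59.3
t: 10.07
ee_pos: [0.5532, -0.1389, 0.1293]
orientation: [-0.021, 0.959, -0.068, -0.274]
contact_force: [0.2, -0.5, -2.0]
grip_width: 0.0151
finger_force: 59.4
t: 10.45
ee_pos: [0.5533, -0.1389, 0.1286]
orientation: [-0.021, 0.959, -0.068, -0.274]
contact_force: [0.8, 0.2, 5.0]
grip_width: 0.015
finger_force: 60.4
bow O in art mm [ 10.4  -0.2 121.2] nose 4.13 yaw -8.07
[-0.18082009  0.29729073  0.06001284]
```

```bash
python3 -m crank '[[-0.008,0,-0.013,0,0,0],[-0.06,0,0.02,0,0,0],[-0.12,0,0.06,0,0,0],[-0.178,0,0.093,0,0,0],[-0.178,0,0.093,0,0,0]]' 0
python3 -c "
from h import *
bowat();print(sense()['moment'])"
```

```text
t: 11.08
ee_pos: [0.5448, -0.1377, 0.1287]
orientation: [-0.021, 0.959, -0.068, -0.274]
contact_force: [1.0, 0.5, 3.7]
grip_width: 0.0153
finger_force: 59.9
bow O in art mm [  1.8  -0.3 121.4] nose 4.08 yaw -8.08
[-0.09759963  0.10771945 -0.04789011]
```

```bash
python3 -m crank '[[-0.02,0,0.0,0,0,0],[-0.03,0,0.01,0,0,0],[-0.03,0,0.01,0,0,0]]' 0
python3 -c "
from h import *
bowat();print(sense()['moment'])"
python3 -m crank '[[-0.01,0,0.006,0,0,0],[-0.02,0,0.012,0,0,0],[-0.02,0,0.012,0,0,0]]' 0
python3 -c "
from h import *
bowat();print(sense()['moment'])"
```

```text
t: 11.45
ee_pos: [0.544, -0.1376, 0.1289]
orientation: [-0.021, 0.959, -0.068, -0.274]
contact_force: [1.8, 0.2, 1.5]
grip_width: 0.0149
finger_force: 59.8
bow O in art mm [  0.9  -0.2 121.5] nose 4.11 yaw -8.07
[-0.22665076 -0.45878672  0.07638073]
t: 11.82
ee_pos: [0.5431, -0.1374, 0.129]
orientation: [-0.021, 0.959, -0.068, -0.274]
contact_force: [1.6, 0.7, 0.1]
grip_width: 0.0151
finger_force: 59.8
bow O in art mm [ 1.000e-01 -2.000e-01  1.216e+02] nose 4.12 yaw -8.07
[-0.2499675  -0.71252617  0.00156298]
```

```bash
for i in 1 2; do python3 -m crank '[[-0.008,0,0.005,0,0,0],[-0.015,0,0.01,0,0,0],[-0.015,0,0.01,0,0,0]]' 0
python3 -c "
from h import *
bowat();print(sense()['moment'])"; done
```

```text
t: 12.2
ee_pos: [0.5428, -0.1373, 0.1291]
orientation: [-0.021, 0.959, -0.068, -0.273]
contact_force: [6.1, -0.3, 1.8]
grip_width: 0.0155
finger_force: 60.1
bow O in art mm [-2.000e-01 -1.000e-01  1.216e+02] nose 4.18 yaw -8.05
[-0.30799431 -1.33709833  0.14476114]
t: 12.58
ee_pos: [0.5421, -0.1372, 0.129]
orientation: [-0.021, 0.959, -0.068, -0.273]
contact_force: [6.1, 0.3, 1.4]
grip_width: 0.015
finger_force: 60.1
bow O in art mm [-9.000e-01 -1.000e-01  1.216e+02] nose 4.18 yaw -8.06
[-0.27547984 -1.25550445  0.23846906]
```

```bash
python3 -c "
from h import *
bowrow(-.0006,.1216,4.18,y=-.0001);bowrow(-.0006,.1216,2.2,y=-.0001);bowrow(-.0006,.1216,.2,y=-.0001)"
python3 -m crank '[[0.006,0,-0.004,0,0,0],[0.006,0,-0.004,0,0,0]]' 0
python3 -c "
from h import *
bowat();print(sense()['moment'])
o=-.0007
bowrow(o,.1216,3.2,y=-.0001);bowrow(o,.1216,2.2,y=-.0001);bowrow(o,.1216,1.2,y=-.0001)"
```

```text
row [0.01, -0.0, -0.0, -0.01, -0.0, 0.01]
row [0.03, 0.0, 0.03, -0.01, -0.2, 0.01]
row [0.06, 0.0, 0.06, -0.01, -0.4, 0.01]
t: 12.82
ee_pos: [0.5424, -0.1372, 0.129]
orientation: [-0.021, 0.959, -0.068, -0.273]
contact_force: [6.6, -0.4, 1.3]
grip_width: 0.0151
finger_force: 60.1
bow O in art mm [-6.000e-01 -1.000e-01  1.216e+02] nose 4.18 yaw -8.06
[-0.24124587 -1.25743501  0.1832265 ]
row [0.01, -0.0, 0.02, -0.01, -0.1, 0.01]
row [0.02, -0.0, 0.03, -0.01, -0.2, 0.01]
row [0.04, -0.0, 0.05, -0.01, -0.3, 0.01]
```

```bash
python3 -m crank '[[0.0085,0,-0.0053,0,0,0],[0.02,0,0.01,0,-0.1,0],[0.03,0,0.025,0,-0.2,0],[0.03,0,0.025,0,-0.2,0]]' 0
python3 -c "
from h import *
bowat();print(sense()['moment'])
o=-.0005
bowrow(o,.1216,1.2,y=-.0001);bowrow(o,.1216,.2,y=-.0001)"
```

```text
t: 13.32
ee_pos: [0.5428, -0.1373, 0.1273]
orientation: [-0.022, 0.954, -0.068, -0.29]
contact_force: [5.4, -0.4, 1.5]
grip_width: 0.0152
finger_force: 60.1
bow O in art mm [-4.000e-01 -1.000e-01  1.215e+02] nose 2.13 yaw -8.05
[-0.27855402 -1.27000687  0.19139557]
row [0.01, 0.0, 0.01, -0.01, -0.09, 0.01]
row [0.02, 0.0, 0.03, -0.01, -0.19, 0.01]
```

```bash
python3 -m crank '[[0.0085,0,-0.0053,0,0,0],[0.02,0,0.008,0,-0.1,0],[0.02,0,0.008,0,-0.1,0]]' 0
python3 -c "
from h import *
bowat();print(sense()['moment'])"
python3 -m crank '[[0.006,0,0.006,0,-0.05,0],[0.006,0,0.006,0,-0.05,0]]' 0
python3 -c "
from h import *
bowat();print(sense()['moment'])"
```

```text
t: 13.7
ee_pos: [0.5431, -0.1374, 0.1265]
orientation: [-0.023, 0.951, -0.068, -0.299]
contact_force: [4.7, -0.9, -0.6]
grip_width: 0.0151
finger_force: 60.1
bow O in art mm [ -0.3  -0.2 121.6] nose 1.06 yaw -8.05
[-0.21565945 -1.30175138  0.22108996]
t: 13.95
ee_pos: [0.5432, -0.1374, 0.1261]
orientation: [-0.023, 0.95, -0.067, -0.303]
contact_force: [5.6, -0.2, -0.1]
grip_width: 0.0153
finger_force: 60.0
bow O in art mm [ -0.2  -0.2 121.6] nose 0.58 yaw -8.05
[-0.22414527 -1.37788645  0.13920242]
```

```bash
for i in 1 2 3; do python3 -m crank '[[0.01,0,0.004,0,-0.05,0],[0.01,0,0.004,0,-0.05,0]]' 0 | grep -E "contact|ee_pos"
python3 -c "
from h import *
bowat();print(sense()['moment'])"; done
```

```text
ee_pos: [0.5432, -0.1374, 0.1258]
contact_force: [3.4, 0.1, -0.6]
bow O in art mm [-2.000e-01 -1.000e-01  1.217e+02] nose 0.07 yaw -8.04
[-0.13870855 -1.2890447   0.13848676]
ee_pos: [0.5434, -0.1375, 0.1257]
contact_force: [3.0, 0.4, 3.1]
bow O in art mm [-1.00e-01 -2.00e-01  1.22e+02] nose -0.42 yaw -8.05
[-0.0916457  -0.96417684  0.02201594]
ee_pos: [0.5436, -0.1375, 0.1256]
contact_force: [0.7, 2.0, 6.2]
bow O in art mm [ 1.000e-01 -2.000e-01  1.224e+02] nose -0.93 yaw -8.06
[-0.03198089 -0.55092305  0.01066327]
```

```bash
python3 -m crank '[[-0.012,0,0.004,0,0,0],[-0.012,0,0.004,0,0,0]]' 0
python3 - <<'E'
from h import *
bowat();print(sense()['moment'])
p,r=pose()
im,d=camera('side');c1=cv2.resize(im[190:270,230:300],(525,600),interpolation=cv2.INTER_CUBIC)
cv2.imwrite('pics/s7.png',cv2.convertScaleAbs(c1,alpha=1.5))
E
```

```text
t: 14.95
ee_pos: [0.5434, -0.1374, 0.1257]
orientation: [-0.024, 0.946, -0.067, -0.315]
contact_force: [4.9, 0.1, 4.8]
grip_width: 0.0151
finger_force: 60.5
bow O in art mm [-1.000e-01 -2.000e-01  1.223e+02] nose -0.85 yaw -8.05
[-0.10483465 -1.19803699  0.06161308]
```

View pics/s7.png

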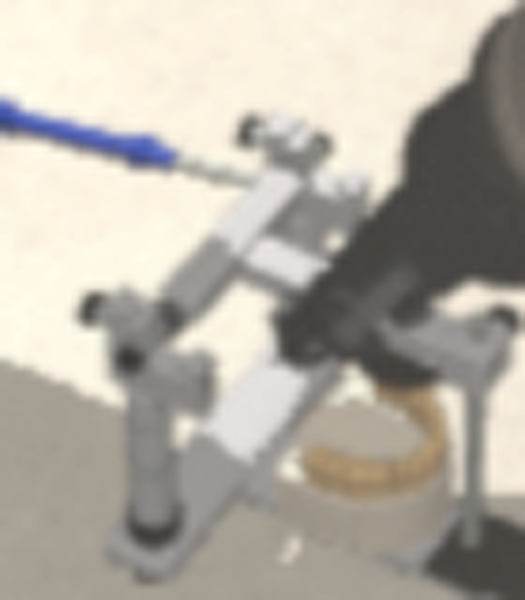

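The view shows the right axle end at (125,355) under the hood, collar just inside the post, and the pin foot at (470,540) on the black table. Releasing with a small opening.

```bash
python3 -m crank '[[0,0,0,0,0,0],[0,0,0,0,0,0],[0,0,0,0,0,0]]' 0.4
python3 -m crank '[[-0.02,0,-0.15,0,0,0],[-0.04,0,-0.5,0,0,0],[-0.04,0,-1.0,0,0,0],[-0.04,0,-1.8,0,0,0],[-0.04,0,-2.6,0,0,0],[-0.04,0,-2.6,0,0,0]]' 0.4
python3 - <<'E'
from h import *
s=sense();im,d=camera('wrist');K,W=cam('wrist',s);np.savez('w8.npz',im=im,d=d,K=K,W=W)
a=cv2.convertScaleAbs(im,alpha=1.4);im2,_=camera('side');c1=cv2.resize(im2[190:270,230:300],(367,420),interpolation=cv2.INTER_CUBIC)
cv2.imwrite('pics/w8.png',np.hstack([a[:, 80:510],cv2.convertScaleAbs(c1,alpha=1.4)]))
P=cloud(K,W,d);Ri=R.from_euler('z',-YAW,degrees=True);A=Ri.apply((P-AO).reshape(-1,3)).reshape(P.shape)*1e3;np.save('A8.npy',A)
E
```

```text
t: 15.38
ee_pos: [0.5429, -0.1375, 0.1253]
orientation: [-0.024, 0.946, -0.067, -0.316]
contact_force: [0.5, 0.4, 0.1]
grip_width: 0.0341
finger_force: 0.0
t: 16.12
ee_pos: [0.6057, -0.1463, 0.2119]
orientation: [-0.024, 0.947, -0.067, -0.314]
contact_force: [0.2, 0.5, -0.3]
grip_width: 0.0342
finger_force: 0.0
```

View pics/w8.png

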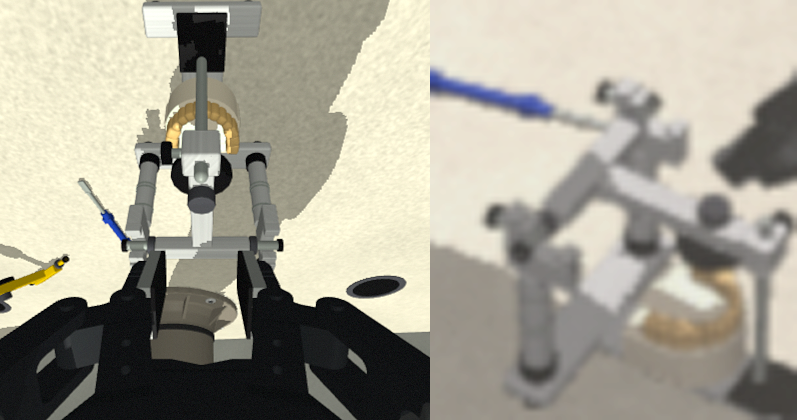

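The view shows the bow seated, with axle ends projecting through both housings at (127,245) and (278,245), and the foot on the black table. I'll check numerically that both ends are against the stops.

```bash
python3 - <<'E'
import numpy as np
A=np.load('A8.npy');x,y,z=A[...,0],A[...,1],A[...,2]
for s in(1,-1):
    Y=y*s
    m=(Y>62.5)&(Y<68)&(z>112)&(z<135)&(abs(x)<20);print('axle',s,m.sum(),'x',np.percentile(x[m],[2,50,98]).round(1),'z',np.percentile(z[m],[2,50,98]).round(1))
    h=(Y>50)&(Y<60)&(z>133)&(z<145)&(abs(x)<40);print(' hood x',np.percentile(x[h],[2,50,98]).round(1),'ymin/max',np.percentile(Y[h],[2,98]).round(1),'z',np.percentile(z[h],[50,98]).round(1))
    h=(Y>50)&(Y<60)&(z>123)&(z<129.5)&(x>12)&(x<45);print(' lip x',np.percentile(x[h],[2,50,98]).round(1),'z',np.median(z[h]).round(1))
m=(abs(y)<6)&(z>100)&(z<150)&(x>15)&(x<50);xs=x[m];print('arm slope deg',np.degrees(np.polyfit(xs,z[m],1)[0]).round(1),np.percentile(z[m],50))
m=(abs(y)<39)&(x>-8)&(x<12)&(z>125);print('block top z',np.median(z[m]))
E
```

```text
axle 1 87 x [-1.5  3.7  6.3] z [117.8 124.3 127.8]
 hood x [-4.5  2.2  3.8] ymin/max [50.3 59.9] z [135.7 138.3]
 lip x [19.1 24.7 28.2] z 124.9
axle -1 82 x [-0.6  4.7  6.8] z [117.4 124.4 127.4]
 hood x [-7.6  1.2  4.6] ymin/max [50.3 59.9] z [135.9 139.3]
 lip x [21.  26.3 28.7] z 124.8
arm slope deg -0.2 129.9265814074944
block top z 132.46297369239946
```

```bash
python3 -c "
from workcell import *
print(finish_job())"
```

```text
the job is handed in; nothing more can be done
None
```

The upper bow is back on the articulator and the job is handed in at about 16 s: the axle rests level in both slots, equally far back on each side to within camera accuracy (about 1 mm), and the pin foot is down on the incisal table. While seating the axle I pressed with about 6 N and may have slid the articulator roughly 0.6 mm; I saw nothing else disturbed.

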